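Reverse the seasoning row into the caddy

ROBOT

A 6-joint arm with a two-finger parallel gripper is mounted at the origin on a cart in front of the work surface, level with it; the furniture and walls round the work are solid. World frame = base frame: x ahead of the robot, y to its left, z up, the work surface at z = 0. Lengths are in m, angles in rad, forces in N, time in s.
With the tool pointing down it reaches from about 0.35 to 0.85 m from the base axis. Payload 8.1 kg.
Tool frame: the origin (TCP) lies at the very end of the fingers, on their centre line; the grasp point (between the pads) lies 19 mm behind it; z points along the fingers, y is the line along which they close (so a half turn about z gives the same grasp; the last joint's range is limited). The gripper opens to 93 mm and grips with 3 to 60 N. Pads are 15 mm wide; open, the fingers measure 128 mm over their backs; the gripper's body (75 mm by 188 mm) begins 65 mm behind the grasp point.
Start: joints at [-1.383, 0.13, 1.488, -0, 1.523, -0.085], TCP at [0.162, -0.578, 0.219] pointing down, gripper open.
Joint ranges: [-2.96, 2.96], [-0.89, 2.26], [0.02, 2.5], [-1.34, 4.48], [0, 2.73], [-2.66, 2.66]. Speed limits (rad/s): [2.39, 2.39, 2.79, 3.14, 3.14, 3.14].

INTERFACE

Orientations are given as a 3x3 rotation matrix whose columns are the frame's x, y, z axes.
In Python, from cell import r, eyes gives the robot as it stands. The module is installed in compiled form; this text tells all that it offers.
- The arm moves only by the tool drive_tool, never from a script. Its argument "plan" is a list that holds one entry, the list of rows, each a list of 6 numbers: the shift along the tool's x, y, z in m, then the turn, a rotation vector about the tool's x, y, z in rad. In form: [[[tx, ty, tz, ax, ay, az], ...]]. A call has 1 to 12 rows; each row is the pose to reach, as a shift and turn from the pose commanded when the call began, along the tool's axes at that moment; what a row does not reach only later rows make up. A row lasts 1/12 s, in which the tool goes at most 41.7 mm and 7.16 degrees, less where a joint would pass 70% of its speed; a pose out of reach is approached as far as the arm can. A call with a gripper value outside its range is refused whole. "grip" is the opening in per cent of the stroke, from 0 (shut) to 100 (fully open), set as the call begins (left out, the last holds). The fingers move at their own pace and stop on an object; "grip_force" is the grip in N (left out, the last holds). Time passes only in rows, so rows that repeat a pose let the fingers close. It gives the time, the measured TCP pose, the force, the opening and the grip force at its end, in the units of the state.
- r.get_state(): the state, without advancing time (a new reading comes with each control period).
- eyes.camera(name): name is "scene" or "top" or "wrist"; returns a dict with "color" (420x560x3 uint8, red, green, blue), "camera_matrix" (3x3 intrinsics, pixels), "T" (4x4, takes a point from camera to world coordinates). Camera axes: x right, y down, z forward; pixel columns grow to the right and rows downward; lengths in m; the calibration is good to about 2 mm. A picture is of the moment at which its call begins. There is no depth.
- r.sign_off(): hands the job in; it is judged then, once.
The state is a dict: "time_s": time; "joint_positions": joint angles; "joint_velocities": joint speeds; "joint_efforts": joint torques, N m; "position": TCP position; "tool_rot": TCP orientation; "contact_force": force on the tool from outside, world axes, zero at the start; "torque": the same for the moment, N m; "opening": opening from 0.0 (shut) to 1.0 (fully open); "grip_force": force on a finger pad.
Only numpy, scipy, OpenCV 4.12 (cv2) and the standard library are available. Lean on these libraries where they do the work, as an engineer would, in place of code of your own. Each camera call takes 0.05 s, during which the arm holds its last target. There are 200 camera calls.

TASK

Move the four seasonings from the rings on the metal strip into the wooden caddy, one to each bay, in the reverse order (left and right as seen from the robot): the thing that stood leftmost in the row goes into the rightmost bay, the second from the left into the second from the right, and so on, for the cook who works from the other side of the table. Tip none of them over, stand each upright on the floor of its bay and let go of it.

Things in the scene. Friction and masses are not known exactly. Their poses are not given: they have to be found in the camera images.
- tin: Small food tin: plain cylinder with a red and white printed wrapper and a bright metal top, 57 mm diameter, 72 mm tall, 0.18 kg; it is the shortest thing of the row. Closed and rigid. Origin: centre of its underside, z axis up through its top. Starts upright, loose, inside its ring on the steel strip. Its weight varies by a quarter.
- spice: Slim spice jar with a brown label and a red screw cap, 45 mm diameter, 106 mm tall, 0.11 kg; the slimmest and tallest thing of the row. Closed and rigid. Origin: centre of its underside, z axis up through its top. Starts upright, loose, inside its ring on the steel strip. Its weight varies by a quarter.
- olives: Wide glass jar of olives with a green label and a flat black lid, 64 mm diameter (body 62 mm), 94 mm tall, 0.33 kg; the widest and heaviest thing of the row. Closed and rigid. Origin: centre of its underside, z axis up through its top. Starts upright, loose, inside its ring on the steel strip. Its weight varies by a quarter.
- shaker: Squat glass table shaker, pale contents, with a domed bright metal cap with holes, 58 mm body up to 65 mm height, cap 54 mm wide above, 83 mm tall overall, 0.13 kg. Closed and rigid. Origin: centre of its underside, z axis up through its top. Starts upright, loose, inside its ring on the steel strip. Its weight varies by a quarter.
- ring_tin: Fixed low steel ring on the strip in which the tin stands at the start: 12 mm high, inner diameter 67 mm, outer 73 mm. It never moves in an episode and so keeps the memory of that thing's first place in the row. Origin: centre of the ring's underside, on top of the strip (5 mm above the table), which is also where the underside of the thing rests.
- ring_spice: Fixed low steel ring on the strip in which the spice jar stands at the start: 12 mm high, inner diameter 55 mm, outer 61 mm. It never moves in an episode and so keeps the memory of that thing's first place in the row. Origin: centre of the ring's underside, on top of the strip (5 mm above the table), which is also where the underside of the thing rests.
- ring_olives: Fixed low steel ring on the strip in which the olive jar stands at the start: 12 mm high, inner diameter 74 mm, outer 80 mm. It never moves in an episode and so keeps the memory of that thing's first place in the row. Origin: centre of the ring's underside, on top of the strip (5 mm above the table), which is also where the underside of the thing rests.
- ring_shaker: Fixed low steel ring on the strip in which the shaker stands at the start: 12 mm high, inner diameter 68 mm, outer 74 mm. It never moves in an episode and so keeps the memory of that thing's first place in the row. Origin: centre of the ring's underside, on top of the strip (5 mm above the table), which is also where the underside of the thing rests.
- strip: Old rack: fixed flat bare-metal strip, 96 x 364 x 5 mm, long side along its y, on the table; it carries four rings in a row along its y axis, centred at y = +135, +45, -45 and -135 mm (x = 0); which ring is at which place varies. Origin: centre of its underside, at table height; its +y points to the robot's left (turned by up to 6 degrees). It lies either nearer to the robot than the caddy or beyond it.
- caddy: New rack: fixed low wooden caddy, 98 x 364 mm, long side along its y, walls and dividers 24 mm high, floor 5 mm thick, empty at the start. Four equal bays in a row along its y axis, centred at y = +135, +45, -45 and -135 mm (x = 0); each bay is 88 mm wide along x and 86 mm along y inside. Origin: centre of its underside, at table height; its +y points to the robot's left (turned by up to 6 degrees). Things stand on its floor, 5 mm above the table.
Mind the look-alikes: they are no part of the job. What is shaped like the shaker but blue, orange or turquoise is not meant.

How it is judged:
At the end, for the whole second after the job is handed in: All four things stand upright (within 0.1 rad), released and at rest on the caddy floor (underside within 5 mm of it), each anywhere inside the bay that mirrors its first place on the strip (within 25 mm of the bay's centre along the caddy, 30 mm across) (((y of ring_tin in the frame of strip between 0.115 and 0.155 m and y of tin in the frame of caddy between -0.16 and -0.11 m) or (y of ring_tin in the frame of strip between 0.025 and 0.065 m and y of tin in the frame of caddy between -0.07 and -0.02 m) or (y of ring_tin in the frame of strip between -0.065 and -0.025 m and y of tin in the frame of caddy between 0.02 and 0.07 m) or (y of ring_tin in the frame of strip between -0.155 and -0.115 m and y of tin in the frame of caddy between 0.11 and 0.16 m)) and x of tin in the frame of caddy between -0.03 and 0.03 m and z of tin in the frame of caddy between 0 and 0.01 m and angle between each of tin, spice, olives, shaker's own z axis and vertical below 0.1 rad and linear speed of each of tin, spice, olives, shaker below 0.02 m/s and angular speed of each of tin, spice, olives, shaker below 0.2 rad/s and contact force between each of tin, spice, olives, shaker and the fingers below 0.1 N and ((y of ring_spice in the frame of strip between 0.115 and 0.155 m and y of spice in the frame of caddy between -0.16 and -0.11 m) or (y of ring_spice in the frame of strip between 0.025 and 0.065 m and y of spice in the frame of caddy between -0.07 and -0.02 m) or (y of ring_spice in the frame of strip between -0.065 and -0.025 m and y of spice in the frame of caddy between 0.02 and 0.07 m) or (y of ring_spice in the frame of strip between -0.155 and -0.115 m and y of spice in the frame of caddy between 0.11 and 0.16 m)) and x of spice in the frame of caddy between -0.03 and 0.03 m and z of spice in the frame of caddy between 0 and 0.01 m and ((y of ring_olives in the frame of strip between 0.115 and 0.155 m and y of olives in the frame of caddy between -0.16 and -0.11 m) or (y of ring_olives in the frame of strip between 0.025 and 0.065 m and y of olives in the frame of caddy between -0.07 and -0.02 m) or (y of ring_olives in the frame of strip between -0.065 and -0.025 m and y of olives in the frame of caddy between 0.02 and 0.07 m) or (y of ring_olives in the frame of strip between -0.155 and -0.115 m and y of olives in the frame of caddy between 0.11 and 0.16 m)) and x of olives in the frame of caddy between -0.03 and 0.03 m and z of olives in the frame of caddy between 0 and 0.01 m and ((y of ring_shaker in the frame of strip between 0.115 and 0.155 m and y of shaker in the frame of caddy between -0.16 and -0.11 m) or (y of ring_shaker in the frame of strip between 0.025 and 0.065 m and y of shaker in the frame of caddy between -0.07 and -0.02 m) or (y of ring_shaker in the frame of strip between -0.065 and -0.025 m and y of shaker in the frame of caddy between 0.02 and 0.07 m) or (y of ring_shaker in the frame of strip between -0.155 and -0.115 m and y of shaker in the frame of caddy between 0.11 and 0.16 m)) and x of shaker in the frame of caddy between -0.03 and 0.03 m and z of shaker in the frame of caddy between 0 and 0.01 m); the robot touches nothing.
It fails at once if A seasoning is tipped over (leans more than 0.7 rad) (angle between any of tin, spice, olives, shaker's own z axis and vertical above 0.7 rad).
It also fails if it takes over 122 s, if anything falls off the work surface, if the arm or the gripper's body presses on something with over 40 N, if the wrist force passes 120 N, or if a joint passes its speed limit or range.

## Working session

There is one attempt and no reset: what is moved stays moved. The work goes in short steps, Python scripts to look and compute and a tool call to move; the robot and the scene stay as the last step left them, time stands still between calls to the robot, and variables do not carry over. Pictures are saved under pics/ and viewed, at most 14 in all, crops included, and the job is handed in when it is done.

Besides the shell and the picture viewer there is one more tool, called after "Call:" as a command line: name --argument value ..., lists and objects as JSON in quotes. drive_tool: Moves the arm, as the interface text tells. Its arguments: {"type":"object","properties":{"plan":{"type":"array"},"grip":{"type":"number"},"grip_force":{"type":"number"}},"required":["plan"]}

```bash
mkdir -p pics; python3 - <<'E'
from cell import r, eyes
import cv2,numpy as np
for n in ["top","scene"]:
    c=eyes.camera(n); cv2.imwrite(f"pics/{n}0.png",c["color"][:,:,::-1]); np.savez(f"{n}.npz",K=c["camera_matrix"],T=c["T"]); print(n,c["camera_matrix"].round(1).tolist(),c["T"].round(3).tolist())
s=r.get_state();print(s["time_s"],s["position"],s["tool_rot"],s["opening"])
E
```

```text
top [[522.8, 0.0, 275.3], [0.0, 522.8, 212.8], [0.0, 0.0, 1.0]] [[0.015, -0.995, 0.095, 0.413], [-1.0, -0.016, -0.009, 0.044], [0.011, -0.095, -0.995, 0.933], [0.0, 0.0, 0.0, 1.0]]
scene [[413.2, 0.0, 282.7], [0.0, 413.2, 208.2], [0.0, 0.0, 1.0]] [[0.679, -0.471, 0.564, -0.022], [-0.734, -0.434, 0.522, -0.406], [-0.001, -0.768, -0.641, 0.586], [0.0, 0.0, 0.0, 1.0]]
0.1 [ 0.16160083 -0.5772985   0.21770051] [[ 9.63016575e-01  2.69442000e-01 -2.92069491e-04]
 [ 2.69442113e-01 -9.63015220e-01  1.62293560e-03]
 [ 1.56019650e-04 -1.64160970e-03 -9.99998640e-01]] 0.9958238761875347
```

View pics/top0.png

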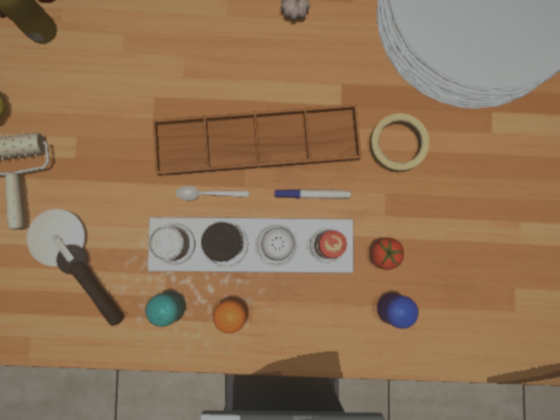

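View pics/scene0.png

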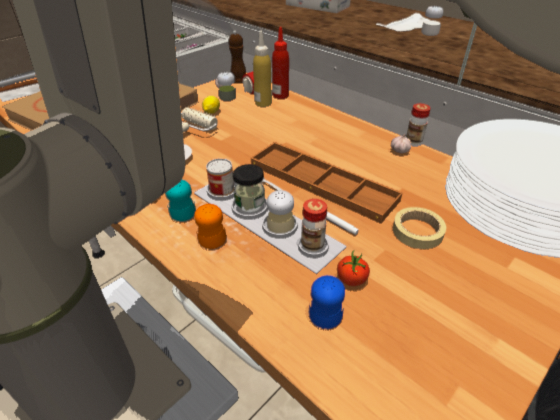

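Top view: row left to right is tin (168,243), olives (222,242), shaker (277,243), spice (330,244). The caddy lies beyond it with corners at about (155,121), (356,108), (360,159), (158,174).

```bash
cat > h.py <<'E'
import numpy as np,cv2
def px2w(c,px,z):
    K,T=c["K"],c["T"]; px=np.atleast_2d(px).astype(float)
    d=(T[:3,:3]@np.linalg.inv(K)@np.c_[px,np.ones(len(px))].T).T
    return T[:3,3]+d*((z-T[2,3])/d[:,2:])
def w2px(c,P):
    T=np.linalg.inv(c["T"]);p=c["K"]@(T[:3,:3]@np.atleast_2d(P).T+T[:3,3:]);return (p[:2]/p[2]).T
E
python3 - <<'E'
import numpy as np,cv2
from h import *
c=np.load("top.npz");im=cv2.imread("pics/top0.png")
def frame(px,z,n):
    w=px2w(c,px,z); m=w.mean(0); a=((w[0]-w[1])+(w[3]-w[2]))/2; th=np.arctan2(-a[0],a[1])
    print(n,w.round(3).tolist(),"ctr",m.round(4),"th",np.degrees(th).round(2),"len",np.hypot(*a[:2]).round(4)); return m,th
fs={}
# strip by segmentation
hsv=cv2.cvtColor(im,cv2.COLOR_BGR2HSV); m=((hsv[...,1]<50)&(hsv[...,2]>100)).astype(np.uint8); m[:210]=0;m[280:]=0;m[:,:140]=0;m[:,360:]=0
m=cv2.morphologyEx(m,cv2.MORPH_CLOSE,np.ones((25,25)))
cn=max(cv2.findContours(m,0,2)[0],key=cv2.contourArea);b=cv2.boxPoints(cv2.minAreaRect(cn));print(b)
s=b.sum(1);d=b[:,0]-b[:,1];o=[s.argmin(),d.argmax(),s.argmax(),d.argmin()]
fs["strip"]=frame(b[o],.005,"strip")
fs["caddy"]=frame([(154.5,120.5),(356.5,107.5),(359.5,159.5),(158,175)],.024,"caddy")
for n,(m_,t) in fs.items():
  for y in(.135,.045,-.045,-.135):
    p=m_[:2]+y*np.array([-np.sin(t),np.cos(t)]);print(n,y,p.round(4))
    for z in(.005,):
        q=w2px(c,[p[0],p[1],z])[0];cv2.circle(im,tuple(int(v) for v in q.round()),2,(0,255,0),-1)
cv2.imwrite("pics/m1.png",cv2.resize(im[90:290,130:380],None,fx=3,fy=3))
for n,p,z in(("tin",(168,243),.077),("olives",(222,242),.099),("shaker",(277.5,243),.088),("spice",(332.5,244),.111)):print(n,px2w(c,p,z)[0].round(4))
E
```

```text
[[147.81845 270.87457]
 [148.21335 216.77527]
 [352.39224 218.26562]
 [351.99734 272.36493]]
strip [[0.491, 0.261, 0.005], [0.494, -0.102, 0.005], [0.398, -0.102, 0.005], [0.395, 0.258, 0.005]] ctr [0.4447 0.079  0.005 ] th 0.46 len 0.3618
caddy [[0.661, 0.252, 0.024], [0.691, -0.106, 0.024], [0.597, -0.112, 0.024], [0.563, 0.243, 0.024]] ctr [0.628  0.0692 0.024 ] th 5.11 len 0.3579
strip 0.135 [0.4436 0.214 ]
strip 0.045 [0.4443 0.124 ]
strip -0.045 [0.4451 0.034 ]
strip -0.135 [ 0.4458 -0.056 ]
caddy 0.135 [0.616  0.2036]
caddy 0.045 [0.624 0.114]
caddy -0.045 [0.6321 0.0243]
caddy -0.135 [ 0.6401 -0.0653]
tin [0.4426 0.2106 0.077 ]
olives [0.4447 0.1206 0.099 ]
shaker [0.4449 0.032  0.088 ]
spice [ 0.4438 -0.0543  0.111 ]
```

View pics/m1.png

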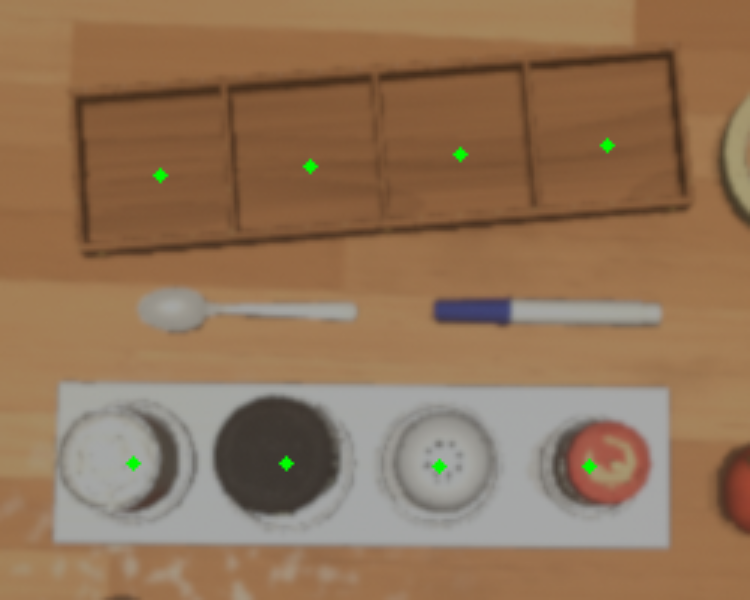

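Overlay: the green dots sit in the middle of the caddy bays and at the ring centres to within a few mm. Next I work out the approach move.

```bash
cat > mv.py <<'E'
import sys,numpy as np
from scipy.spatial.transform import Rotation as Ro
from cell import r
s=r.get_state();R=s["tool_rot"];Rt=np.array([[0,1,0],[1,0,0],[0,0,-1.]])
print("t",s["time_s"],"p",s["position"].round(4),"open",round(s["opening"],3))
for a in sys.argv[1:]:
    p=np.array(eval(a));print(a,(R.T@(p-s["position"])).round(4),Ro.from_matrix(R.T@Rt).as_rotvec().round(4))
E
python3 mv.py ".35,-.25,.24" ".444,-.055,.24"
```

```text
t 0.1 p [ 0.1616 -0.5773  0.2177] open 0.996
.35,-.25,.24 [ 0.2696 -0.2645 -0.0218] [-1.300e-03 -1.200e-03 -1.298e+00]
.444,-.055,.24 [ 0.4127 -0.4269 -0.0215] [-1.300e-03 -1.200e-03 -1.298e+00]
```

Call:
drive_tool --plan '[[[0.025,-0.025,-0.022,0,0,-0.11],[0.05,-0.05,-0.022,0,0,-0.22],[0.075,-0.075,-0.022,0,0,-0.33],[0.1,-0.1,-0.022,0,0,-0.44],[0.125,-0.126,-0.022,0,0,-0.55],[0.15,-0.15,-0.022,0,0,-0.66],[0.175,-0.175,-0.022,0,0,-0.77],[0.2,-0.2,-0.022,0,0,-0.88],[0.225,-0.225,-0.022,0,0,-0.99],[0.25,-0.25,-0.022,0,0,-1.1],[0.27,-0.27,-0.022,0,0,-1.2],[0.28,-0.28,-0.022,-0.001,-0.001,-1.298]]]'

```text
time_s: 1.1
position: [0.3569, -0.2299, 0.2404]
tool_rot: [[-0.007, 1.0, 0.001], [1.0, 0.007, -0.0], [-0.0, 0.001, -1.0]]
contact_force: [-0.5, -1.3, 0.3]
opening: 0.996
grip_force: 0.0
```

```bash
python3 mv.py ".444,-.055,.24" ".42,-.01,.24"
```

```text
t 1.1 p [ 0.3569 -0.2299  0.2404] open 0.996
.444,-.055,.24 [0.1743 0.0884 0.0004] [0.0005 0.0003 0.0072]
.42,-.01,.24 [0.2194 0.0647 0.0004] [0.0005 0.0003 0.0072]
```

Call:
drive_tool --plan '[[[0.035,0.018,0,0,0,0],[0.07,0.036,0,0,0,0],[0.105,0.053,0,0,0,0],[0.14,0.071,0,0,0,0],[0.174,0.088,0,0,0,0],[0.174,0.088,0,0,0,0],[0.174,0.088,0,0,0,0],[0.174,0.088,0,0,0,0]]]'

```text
time_s: 1.77
position: [0.4435, -0.0587, 0.24]
tool_rot: [[-0.001, 1.0, -0.001], [1.0, 0.001, -0.002], [-0.002, -0.001, -1.0]]
contact_force: [0.5, -0.4, -0.3]
opening: 0.995
grip_force: 0.0
```

```bash
cat > wr.py <<'E'
import sys,cv2,numpy as np
from cell import eyes
c=eyes.camera("wrist");cv2.imwrite(f"pics/{sys.argv[1]}.png",c["color"][:,:,::-1]);np.savez("wrist.npz",K=c["camera_matrix"],T=c["T"]);print(c["T"].round(3).tolist())
E
python3 wr.py w1; python3 mv.py ".444,-.055,.24"
```

```text
[[1.0, 0.001, -0.001, 0.443], [0.001, -0.97, -0.244, 0.009], [-0.001, 0.244, -0.97, 0.405], [0.0, 0.0, 0.0, 1.0]]
t 1.8167 p [ 0.4435 -0.0593  0.2401] open 1.001
.444,-.055,.24 [0.0043 0.0005 0.0001] [-0.0006  0.0016 -0.0003]
```

View pics/w1.png

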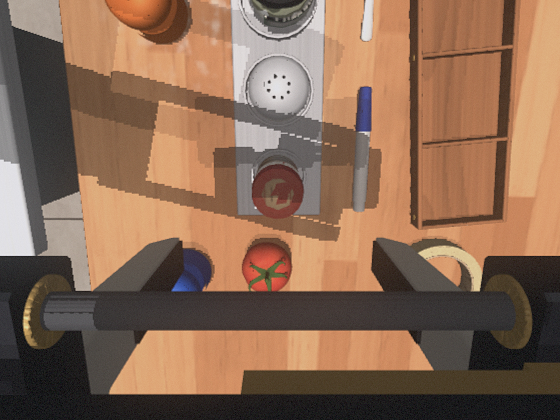

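Wrist view: spice cap centred at (277,192), shaker cap at (279,87), caddy right-end corners at about (412,227) and (504,221).

```bash
python3 - <<'E'
from h import *
c=np.load("wrist.npz")
for n,p,z in(("spice",(277.5,192),.111),("ring spice",(278,180),.017),("shaker",(279,87),.085),("caddy c1",(412,227),.024),("c2",(504,221),.024)):print(n,px2w(c,p,z)[0].round(4))
E
python3 mv.py ".444,-.055,.24"
```

```text
spice [ 0.4431 -0.0538  0.111 ]
ring spice [ 0.4437 -0.0603  0.017 ]
shaker [0.4443 0.0318 0.085 ]
caddy c1 [ 0.5925 -0.1119  0.024 ]
c2 [ 0.6935 -0.1048  0.024 ]
t 1.8167 p [ 0.4435 -0.0593  0.2401] open 1.001
.444,-.055,.24 [0.0043 0.0005 0.0001] [-0.0006  0.0016 -0.0003]
```

Call:
drive_tool --plan '[[[0.005,0,0.03,0,0,0],[0.005,0,0.06,0,0,0],[0.005,0,0.09,0,0,0],[0.005,0,0.12,0,0,0],[0.005,0,0.15,0,0,0],[0.005,0,0.175,0,0,0],[0.005,0,0.187,0,0,0],[0.005,0,0.195,0,0,0],[0.005,0,0.195,0,0,0],[0.005,0,0.195,0,0,0]]]'

```text
time_s: 2.65
position: [0.4439, -0.0549, 0.0459]
tool_rot: [[0.002, 1.0, 0.0], [1.0, -0.002, -0.001], [-0.001, 0.0, -1.0]]
contact_force: [0.9, -0.5, -0.3]
opening: 0.998
grip_force: 0.0
```

Call:
drive_tool --plan '[[[0,0,0,0,0,0],[0,0,0,0,0,0],[0,0,0,0,0,0],[0,0,0,0,0,0],[0,0,0,0,0,0],[0,0,0,0,0,0],[0,0,0,0,0,0],[0,0,0,0,0,0],[0,0,0,0,0,0],[0,0,0,0,0,0]]]' --grip 0 --grip_force 20

```text
time_s: 3.48
position: [0.4439, -0.054, 0.0454]
tool_rot: [[-0.0, 1.0, 0.0], [1.0, 0.0, -0.001], [-0.001, 0.0, -1.0]]
contact_force: [-0.1, 0.8, 0.7]
opening: 0.47
grip_force: 20.0
```

Call:
drive_tool --plan '[[[0,0,-0.008,0,0,0],[0,0,-0.023,0,0,0],[0,0,-0.043,0,0,0],[0,0,-0.063,0,0,0],[0,0,-0.083,0,0,0],[0,0,-0.103,0,0,0],[0,0,-0.123,0,0,0],[0,0,-0.136,0,0,0],[0.005,0.01,-0.14,0,0,0],[0.015,0.03,-0.14,0,0,0],[0.03,0.055,-0.14,0,0,0],[0.045,0.075,-0.14,0,0,0]]]'

```text
time_s: 4.48
position: [0.5202, -0.0085, 0.1863]
tool_rot: [[0.001, 1.0, 0.002], [1.0, -0.001, -0.001], [-0.001, 0.002, -1.0]]
contact_force: [0.4, -0.6, -1.0]
opening: 0.47
grip_force: 20.0
```

Call:
drive_tool --plan '[[[0.02,0.012,0,0,0,0],[0.042,0.024,0,0,0,0],[0.066,0.036,0,0,0,0],[0.09,0.048,0,0,0,0],[0.115,0.06,0,0,0,0],[0.14,0.072,0,0,0,0],[0.165,0.084,0,0,0,0],[0.187,0.091,0,0,0,0],[0.203,0.095,0,0,0,0],[0.213,0.097,0,0,0,0],[0.213,0.097,0,0,0,0],[0.213,0.097,0,0,0,0]]]'

```text
time_s: 5.48
position: [0.6156, 0.2041, 0.1851]
tool_rot: [[-0.001, 1.0, -0.0], [1.0, 0.001, -0.002], [-0.002, -0.0, -1.0]]
contact_force: [-0.9, 0.3, -0.9]
opening: 0.478
grip_force: 20.0
```

```bash
python3 wr.py w2; python3 mv.py ".615,.2035,.045"
```

```text
[[1.0, 0.0, -0.0, 0.615], [0.0, -0.97, -0.244, 0.272], [-0.0, 0.244, -0.97, 0.351], [0.0, 0.0, 0.0, 1.0]]
t 5.5333 p [0.6157 0.2034 0.1851] open 0.475
.615,.2035,.045 [ 0.0003 -0.0007  0.1401] [-0.0002  0.0019 -0.0001]
```

View pics/w2.png

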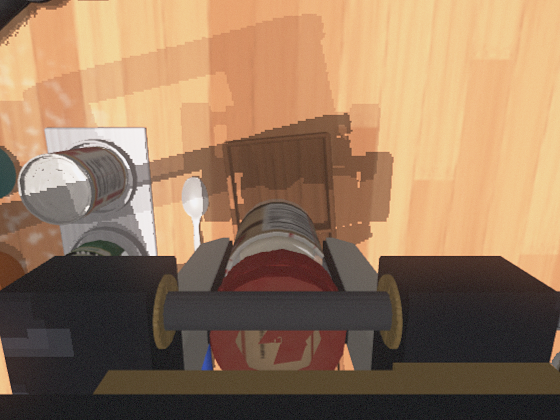

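The jar is held upright over the left bay; caddy left-end corners at about (224,142) and (330,132). Now lowering.

```bash
python3 - <<'E'
from h import *
c=np.load("wrist.npz");w=px2w(c,[(224,142),(331,132)],.024);print(w.round(4),w.mean(0))
E
```

```text
[[0.5673 0.2479 0.024 ]
 [0.6629 0.2568 0.024 ]] [0.61513144 0.2523414  0.024     ]
```

Call:
drive_tool --plan '[[[0,0,0.02,0,0,0],[0,0,0.04,0,0,0],[0,0,0.06,0,0,0],[0,0,0.08,0,0,0],[0,0,0.1,0,0,0],[0,0,0.115,0,0,0],[0,0,0.126,0,0,0],[0,0,0.133,0,0,0],[0,0,0.137,0,0,0],[0,0,0.139,0,0,0],[0,0,0.14,0,0,0],[0,0,0.14,0,0,0]]]'

```text
time_s: 6.53
position: [0.6165, 0.2041, 0.046]
tool_rot: [[0.0, 1.0, 0.001], [1.0, -0.0, -0.001], [-0.001, 0.001, -1.0]]
contact_force: [-0.1, -0.4, 0.7]
opening: 0.471
grip_force: 20.0
```

Call:
drive_tool --plan '[[[0,0,0.0005,0,0,0],[0,0,0.001,0,0,0],[0,0,0.001,0,0,0]]]'

```text
time_s: 6.78
position: [0.6167, 0.2043, 0.0454]
tool_rot: [[-0.0, 1.0, 0.002], [1.0, 0.0, -0.001], [-0.001, 0.002, -1.0]]
contact_force: [-1.4, -0.0, 4.8]
opening: 0.472
grip_force: 20.0
```

Call:
drive_tool --plan '[[[0,0,0,0,0,0],[0,0,0,0,0,0],[0,0,0,0,0,0],[0,0,0,0,0,0],[0,0,0,0,0,0],[0,0,0,0,0,0],[0,0,-0.02,0,0,0],[0,0,-0.05,0,0,0],[0,0,-0.085,0,0,0],[0,0,-0.12,0,0,0],[0,0,-0.155,0,0,0],[0,0,-0.185,0,0,0]]]' --grip 85

```text
time_s: 7.78
position: [0.6161, 0.2043, 0.232]
tool_rot: [[-0.0, 1.0, 0.002], [1.0, 0.0, -0.001], [-0.001, 0.002, -1.0]]
contact_force: [0.7, 0.1, 0.1]
opening: 0.85
grip_force: 0.0
```

```bash
python3 mv.py ".4445,.032,.23"
```

```text
t 7.7833 p [0.6161 0.2043 0.232 ] open 0.85
.4445,.032,.23 [-0.1723 -0.1716  0.0018] [0.0019 0.0008 0.    ]
```

Call:
drive_tool --plan '[[[-0.02,-0.02,0,0,0,0],[-0.045,-0.045,0,0,0,0],[-0.07,-0.07,0,0,0,0],[-0.095,-0.095,0,0,0,0],[-0.12,-0.12,0,0,0,0],[-0.145,-0.145,0,0,0,0],[-0.165,-0.165,0,0,0,0],[-0.172,-0.172,0,0,0,0],[-0.172,-0.172,0,0,0,0],[-0.172,-0.172,0,0,0,0]]]' --grip 100

```text
time_s: 8.62
position: [0.4444, 0.0323, 0.2298]
tool_rot: [[0.001, 1.0, 0.002], [1.0, -0.001, -0.001], [-0.001, 0.002, -1.0]]
contact_force: [-0.3, 0.0, -0.0]
opening: 1.004
grip_force: 0.0
```

```bash
python3 wr.py w3; python3 mv.py ".4445,.032,.037"
```

```text
[[1.0, -0.002, 0.001, 0.444], [-0.002, -0.97, -0.243, 0.1], [0.002, 0.243, -0.97, 0.395], [0.0, 0.0, 0.0, 1.0]]
t 8.6667 p [0.4446 0.0327 0.2296] open 0.997
.4445,.032,.037 [-0.0005 -0.0003  0.1926] [ 0.0012  0.0009 -0.0003]
```

View pics/w3.png

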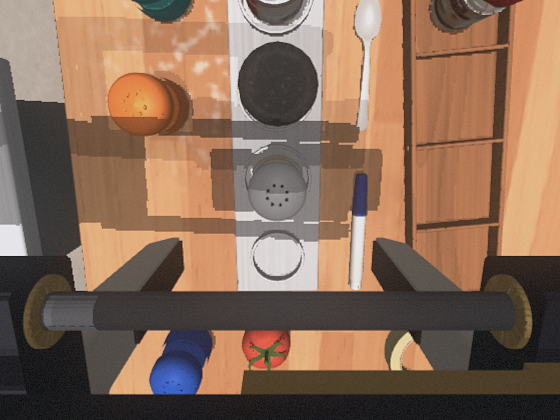

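Spice jar stands in the left bay; shaker cap centred at (277,191) below the gripper and olives lid at (278,83). Descending on the shaker.

```bash
python3 - <<'E'
from h import *
c=np.load("wrist.npz")
for n,p,z in(("shaker",(277,192),.086),("olives",(278,83),.099)):print(n,px2w(c,p,z)[0].round(4))
E
```

```text
shaker [0.4439 0.0342 0.086 ]
olives [0.4449 0.1241 0.099 ]
```

Call:
drive_tool --plan '[[[0,0,0.03,0,0,0],[0,0,0.06,0,0,0],[0,0,0.09,0,0,0],[0,0,0.12,0,0,0],[0,0,0.15,0,0,0],[0,0,0.175,0,0,0],[0,0,0.187,0,0,0],[0,0,0.192,0,0,0],[0,0,0.192,0,0,0],[0,0,0.192,0,0,0]]]'

```text
time_s: 9.5
position: [0.4447, 0.0325, 0.0378]
tool_rot: [[-0.001, 1.0, 0.0], [1.0, 0.001, -0.001], [-0.001, 0.0, -1.0]]
contact_force: [0.4, 0.7, 0.3]
opening: 0.996
grip_force: 0.0
```

Call:
drive_tool --plan '[[[0,0,0,0,0,0],[0,0,0,0,0,0],[0,0,0,0,0,0],[0,0,0,0,0,0],[0,0,0,0,0,0],[0,0,0,0,0,0],[0,0,0,0,0,0],[0,0,0,0,0,0],[0,0,0,0,0,0],[0,0,0,0,0,0]]]' --grip 0 --grip_force 20

```text
time_s: 10.33
position: [0.4441, 0.032, 0.0375]
tool_rot: [[0.0, 1.0, 0.001], [1.0, -0.0, -0.001], [-0.001, 0.001, -1.0]]
contact_force: [0.2, -0.7, 2.4]
opening: 0.579
grip_force: 20.0
```

Call:
drive_tool --plan '[[[0,0,-0.008,0,0,0],[0,0,-0.023,0,0,0],[0,0,-0.043,0,0,0],[0,0,-0.063,0,0,0],[0,0,-0.083,0,0,0],[0,0,-0.103,0,0,0],[0,0,-0.123,0,0,0],[0,0,-0.136,0,0,0],[0.005,0.01,-0.14,0,0,0],[0.015,0.03,-0.14,0,0,0],[0.025,0.055,-0.14,0,0,0],[0.035,0.08,-0.14,0,0,0]]]'

```text
time_s: 11.33
position: [0.5245, 0.0676, 0.1778]
tool_rot: [[0.0, 1.0, 0.0], [1.0, -0.0, -0.001], [-0.001, 0.0, -1.0]]
contact_force: [-0.5, -1.1, -0.1]
opening: 0.58
grip_force: 19.9
```

Call:
drive_tool --plan '[[[0.012,0.024,0,0,0,0],[0.024,0.048,0,0,0,0],[0.036,0.072,0,0,0,0],[0.042,0.088,0,0,0,0],[0.046,0.097,0,0,0,0],[0.047,0.1,0,0,0,0],[0.047,0.1,0,0,0,0],[0.047,0.1,0,0,0,0]]]'

```text
time_s: 12.0
position: [0.6232, 0.114, 0.177]
tool_rot: [[-0.0, 1.0, -0.001], [1.0, 0.0, -0.002], [-0.002, -0.001, -1.0]]
contact_force: [-0.6, -0.3, -2.5]
opening: 0.579
grip_force: 19.9
```

```bash
python3 mv.py ".624,.1145,.0375"; python3 - <<'E'
from cell import eyes
import cv2
a=eyes.camera("scene")["color"][:,:,::-1]
cv2.imwrite("pics/s2.png",cv2.resize(a[60:300,150:470],None,fx=2.4,fy=2.4))
E
```

```text
t 12.0 p [0.6232 0.114  0.177 ] open 0.579
.624,.1145,.0375 [0.0007 0.0009 0.1395] [-0.001   0.0015  0.    ]
```

View pics/s2.png

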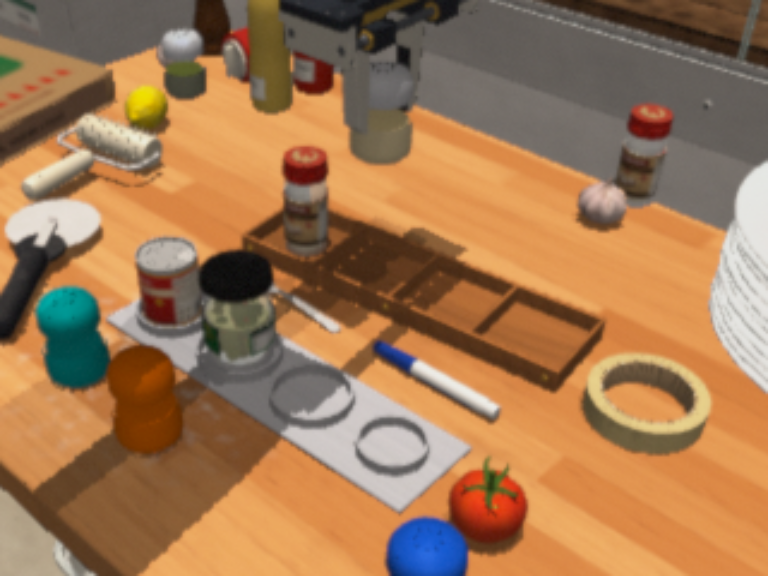

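The shaker is waisted and hangs upright (380,110); the spice jar stands in its bay (305,200). Lowering the shaker.

Call:
drive_tool --plan '[[[0.001,0.001,0.02,0,0,0],[0.001,0.001,0.045,0,0,0],[0.001,0.001,0.07,0,0,0],[0.001,0.001,0.095,0,0,0],[0.001,0.001,0.115,0,0,0],[0.001,0.001,0.126,0,0,0],[0.001,0.001,0.133,0,0,0],[0.001,0.001,0.137,0,0,0],[0.001,0.001,0.139,0,0,0],[0.001,0.001,0.1397,0,0,0],[0.001,0.001,0.1403,0,0,0],[0.001,0.001,0.1403,0,0,0]]]'

```text
time_s: 13.05
position: [0.6257, 0.1151, 0.0381]
tool_rot: [[0.0, 1.0, 0.002], [1.0, -0.0, -0.001], [-0.001, 0.002, -1.0]]
contact_force: [-0.3, 0.2, -1.1]
opening: 0.577
grip_force: 19.9
```

Call:
drive_tool --plan '[[[0,0,0.0005,0,0,0],[0,0,0.001,0,0,0],[0,0,0.001,0,0,0],[0,0,0.001,0,0,0]]]'

```text
time_s: 13.38
position: [0.6257, 0.1151, 0.0375]
tool_rot: [[-0.0, 1.0, 0.002], [1.0, 0.0, -0.001], [-0.001, 0.002, -1.0]]
contact_force: [-2.5, -0.2, 5.4]
opening: 0.581
grip_force: 20.1
```

Call:
drive_tool --plan '[[[0,0,0,0,0,0],[0,0,0,0,0,0],[0,0,0,0,0,0],[0,0,0,0,0,0],[0,0,0,0,0,0],[0,0,0,0,0,0],[0,0,-0.02,0,0,0],[0,0,-0.05,0,0,0],[0,0,-0.085,0,0,0],[0,0,-0.12,0,0,0],[0,0,-0.155,0,0,0],[0,0,-0.19,0,0,0]]]' --grip 90

```text
time_s: 14.38
position: [0.6246, 0.1152, 0.2276]
tool_rot: [[-0.0, 1.0, 0.0], [1.0, 0.0, -0.001], [-0.001, 0.0, -1.0]]
contact_force: [-0.1, -0.2, -0.1]
opening: 0.896
grip_force: 0.0
```

```bash
python3 mv.py ".4448,.1225,.23"
```

```text
t 14.3833 p [0.6246 0.1152 0.2276] open 0.896
.4448,.1225,.23 [ 0.0073 -0.1798 -0.0024] [0.0001 0.0013 0.    ]
```

Call:
drive_tool --plan '[[[0.007,-0.02,0,0,0,0],[0.007,-0.045,0,0,0,0],[0.007,-0.075,0,0,0,0],[0.007,-0.105,0,0,0,0],[0.007,-0.135,0,0,0,0],[0.007,-0.16,0,0,0,0],[0.007,-0.175,0,0,0,0],[0.007,-0.18,0,0,0,0],[0.007,-0.18,0,0,0,0],[0.007,-0.18,0,0,0,0]]]' --grip 100

```text
time_s: 15.22
position: [0.4456, 0.1223, 0.2262]
tool_rot: [[-0.0, 1.0, 0.001], [1.0, 0.0, -0.001], [-0.001, 0.001, -1.0]]
contact_force: [-0.5, -0.2, -0.1]
opening: 0.998
grip_force: 0.0
```

```bash
python3 wr.py w4; python3 mv.py ".4448,.123,.045"
```

```text
[[1.0, -0.001, 0.001, 0.445], [-0.0, -0.97, -0.244, 0.19], [0.001, 0.244, -0.97, 0.392], [0.0, 0.0, 0.0, 1.0]]
t 15.2667 p [0.4457 0.1222 0.2261] open 1.001
.4448,.123,.045 [ 0.001  -0.0011  0.1811] [ 0.0009  0.0013 -0.0002]
```

View pics/w4.png

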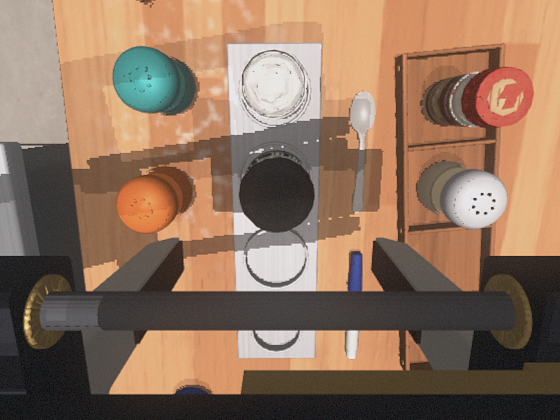

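Both placed things stand in their bays; olives lid centred at (276,191), tin top at (273,83). Grasping the olives.

Call:
drive_tool --plan '[[[0.001,-0.001,0.03,0,0,0],[0.001,-0.001,0.06,0,0,0],[0.001,-0.001,0.09,0,0,0],[0.001,-0.001,0.12,0,0,0],[0.001,-0.001,0.145,0,0,0],[0.001,-0.001,0.165,0,0,0],[0.001,-0.001,0.177,0,0,0],[0.001,-0.001,0.181,0,0,0],[0.001,-0.001,0.181,0,0,0],[0.001,-0.001,0.181,0,0,0]]]'

```text
time_s: 16.1
position: [0.4447, 0.123, 0.0453]
tool_rot: [[0.0, 1.0, 0.0], [1.0, -0.0, -0.001], [-0.001, 0.0, -1.0]]
contact_force: [1.1, -0.3, 0.3]
opening: 0.998
grip_force: 0.0
```

Call:
drive_tool --plan '[[[0,0,0,0,0,0],[0,0,0,0,0,0],[0,0,0,0,0,0],[0,0,0,0,0,0],[0,0,0,0,0,0],[0,0,0,0,0,0],[0,0,0,0,0,0],[0,0,0,0,0,0],[0,0,0,0,0,0],[0,0,0,0,0,0]]]' --grip 0 --grip_force 30

```text
time_s: 16.93
position: [0.4444, 0.1231, 0.0453]
tool_rot: [[-0.0, 1.0, 0.001], [1.0, 0.0, -0.001], [-0.001, 0.001, -1.0]]
contact_force: [0.0, -0.2, 4.6]
opening: 0.675
grip_force: 30.0
```

```bash
python3 mv.py ".632,.025,.045"; python3 - <<'E'
from h import *
c=np.load("wrist.npz")
for n,p,z in(("spice",(503,97),.111),("shaker",(477,200),.086),("tin",(273,83),.077)):print(n,px2w(c,p,z)[0].round(4))
E
```

```text
t 16.9333 p [0.4444 0.1231 0.0453] open 0.675
.632,.025,.045 [-0.0981  0.1876  0.0007] [0.0011 0.0012 0.    ]
spice [0.6143 0.2028 0.111 ]
shaker [0.6198 0.1176 0.086 ]
tin [0.4418 0.2156 0.077 ]
```

Call:
drive_tool --plan '[[[0,0,-0.008,0,0,0],[0,0,-0.023,0,0,0],[0,0,-0.043,0,0,0],[0,0,-0.063,0,0,0],[0,0,-0.083,0,0,0],[0,0,-0.103,0,0,0],[0,0,-0.123,0,0,0],[0,0,-0.136,0,0,0],[-0.005,0.01,-0.14,0,0,0],[-0.015,0.03,-0.14,0,0,0],[-0.03,0.055,-0.14,0,0,0],[-0.045,0.08,-0.14,0,0,0]]]'

```text
time_s: 17.93
position: [0.5238, 0.078, 0.1845]
tool_rot: [[-0.001, 1.0, -0.001], [1.0, 0.001, -0.001], [-0.001, -0.001, -1.0]]
contact_force: [-0.1, -0.4, -2.6]
opening: 0.673
grip_force: 30.0
```

Call:
drive_tool --plan '[[[-0.013,0.025,0,0,0,0],[-0.026,0.05,0,0,0,0],[-0.038,0.074,0,0,0,0],[-0.046,0.092,0,0,0,0],[-0.051,0.103,0,0,0,0],[-0.053,0.107,0,0,0,0],[-0.053,0.107,0,0,0,0],[-0.053,0.107,0,0,0,0]]]'

```text
time_s: 18.6
position: [0.6299, 0.0255, 0.1843]
tool_rot: [[-0.0, 1.0, -0.002], [1.0, 0.0, -0.001], [-0.001, -0.002, -1.0]]
contact_force: [0.4, 0.1, -3.5]
opening: 0.673
grip_force: 30.0
```

```bash
python3 mv.py ".632,.025,.045"
```

```text
t 18.6 p [0.6299 0.0255 0.1843] open 0.673
.632,.025,.045 [-0.0004  0.0024  0.1393] [-0.002  0.001  0.   ]
```

Call:
drive_tool --plan '[[[0,0.001,0.02,0,0,0],[0,0.002,0.045,0,0,0],[0,0.002,0.07,0,0,0],[0,0.002,0.095,0,0,0],[0,0.002,0.115,0,0,0],[0,0.002,0.126,0,0,0],[0,0.002,0.133,0,0,0],[0,0.002,0.137,0,0,0],[0,0.002,0.1385,0,0,0],[0,0.002,0.139,0,0,0],[0,0.002,0.1395,0,0,0],[0,0.002,0.1395,0,0,0]]]'

```text
time_s: 19.6
position: [0.6338, 0.025, 0.0468]
tool_rot: [[0.0, 1.0, 0.002], [1.0, -0.0, -0.001], [-0.001, 0.002, -1.0]]
contact_force: [0.3, -0.5, -3.8]
opening: 0.679
grip_force: 30.0
```

Still hanging free (−3.8 N); lower a touch more.

Call:
drive_tool --plan '[[[0,0,0.0005,0,0,0],[0,0,0.001,0,0,0],[0,0,0.0015,0,0,0],[0,0,0.002,0,0,0],[0,0,0.002,0,0,0]]]'

```text
time_s: 20.02
position: [0.6337, 0.025, 0.0453]
tool_rot: [[0.0, 1.0, 0.002], [1.0, -0.0, -0.001], [-0.001, 0.002, -1.0]]
contact_force: [-3.2, 0.4, 7.7]
opening: 0.673
grip_force: 30.0
```

Call:
drive_tool --plan '[[[0,0,0,0,0,0],[0,0,0,0,0,0],[0,0,0,0,0,0],[0,0,0,0,0,0],[0,0,0,0,0,0],[0,0,0,0,0,0],[0,0,-0.02,0,0,0],[0,0,-0.05,0,0,0],[0,0,-0.085,0,0,0],[0,0,-0.12,0,0,0],[0,0,-0.155,0,0,0],[0,0,-0.185,0,0,0]]]' --grip 100

```text
time_s: 21.02
position: [0.6331, 0.0253, 0.2314]
tool_rot: [[0.0, 1.0, 0.002], [1.0, 0.0, -0.001], [-0.001, 0.002, -1.0]]
contact_force: [1.3, -0.3, 0.4]
opening: 1.002
grip_force: 0.0
```

Call:
drive_tool --plan '[[[0.02,-0.02,0,0,0,0],[0.045,-0.045,0,0,0,0],[0.07,-0.07,0,0,0,0],[0.095,-0.095,0,0,0,0],[0.12,-0.12,0,0,0,0],[0.145,-0.145,0,0,0,0],[0.165,-0.165,0,0,0,0],[0.18,-0.18,0,0,0,0],[0.187,-0.189,0,0,0,0],[0.187,-0.189,0,0,0,0],[0.187,-0.189,0,0,0,0]]]'

```text
time_s: 21.93
position: [0.4442, 0.2121, 0.2284]
tool_rot: [[-0.001, 1.0, 0.001], [1.0, 0.001, -0.002], [-0.002, 0.001, -1.0]]
contact_force: [-0.4, 0.5, 0.1]
opening: 1.002
grip_force: 0.0
```

```bash
python3 wr.py w5; python3 mv.py ".442,.214,.038"
```

```text
[[1.0, 0.0, 0.001, 0.443], [0.001, -0.97, -0.244, 0.28], [0.001, 0.244, -0.97, 0.394], [0.0, 0.0, 0.0, 1.0]]
t 21.9833 p [0.4446 0.2117 0.2284] open 1.001
.442,.214,.038 [ 0.0026 -0.0027  0.1904] [ 0.0008  0.0017 -0.0001]
```

View pics/w5.png

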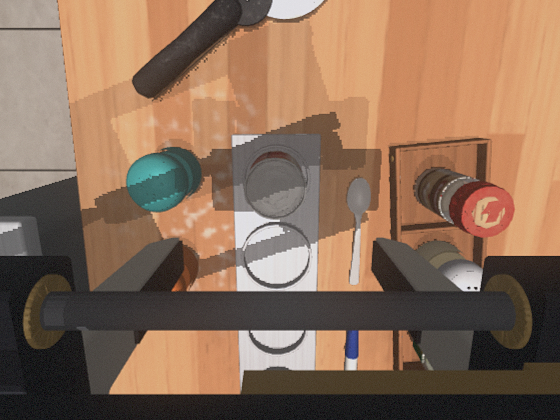

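Tin top centred at (275,190); the teal look-alike on the left at (155,183), base edge at about (200,173), is near the left finger, so I check that clearance.

```bash
python3 - <<'E'
from h import *
c=np.load("wrist.npz")
for n,p,z in(("tin",(275,190),.077),("teal dome R",(187,183),.065),("teal base R",(202,173),.02)):print(n,px2w(c,p,z)[0].round(4))
E
```

```text
tin [0.4418 0.2141 0.077 ]
teal dome R [0.36   0.2183 0.065 ]
teal base R [0.365  0.2205 0.02  ]
```

Call:
drive_tool --plan '[[[0.002,-0.002,0.01,0,0,0],[0.002,-0.002,0.035,0,0,0],[0.002,-0.002,0.065,0,0,0],[0.002,-0.002,0.095,0,0,0],[0.002,-0.002,0.125,0,0,0],[0.002,-0.002,0.15,0,0,0],[0.002,-0.002,0.17,0,0,0],[0.002,-0.002,0.183,0,0,0],[0.002,-0.002,0.19,0,0,0],[0.002,-0.002,0.19,0,0,0],[0.002,-0.002,0.19,0,0,0]]]' --grip 84

```text
time_s: 22.9
position: [0.4421, 0.2135, 0.0381]
tool_rot: [[0.001, 1.0, -0.0], [1.0, -0.001, -0.002], [-0.002, -0.0, -1.0]]
contact_force: [0.9, -0.4, 0.1]
opening: 0.839
grip_force: 0.0
```

Call:
drive_tool --plan '[[[0,0,0,0,0,0],[0,0,0,0,0,0],[0,0,0,0,0,0],[0,0,0,0,0,0],[0,0,0,0,0,0],[0,0,0,0,0,0],[0,0,0,0,0,0],[0,0,0,0,0,0],[0,0,0,0,0,0]]]' --grip 0 --grip_force 25

```text
time_s: 23.65
position: [0.4426, 0.2143, 0.0392]
tool_rot: [[-0.0, 1.0, 0.002], [1.0, 0.0, -0.001], [-0.001, 0.002, -1.0]]
contact_force: [-0.4, -1.0, 5.8]
opening: 0.613
grip_force: 25.0
```

Call:
drive_tool --plan '[[[0,0,-0.008,0,0,0],[0,0,-0.023,0,0,0],[0,0,-0.043,0,0,0],[0,0,-0.063,0,0,0],[0,0,-0.083,0,0,0],[0,0,-0.103,0,0,0],[0,0,-0.123,0,0,0],[0,0,-0.136,0,0,0],[-0.005,0,-0.14,0,0,0],[-0.02,0.005,-0.14,0,0,0],[-0.04,0.015,-0.14,0,0,0],[-0.06,0.025,-0.14,0,0,0]]]'

```text
time_s: 24.65
position: [0.4663, 0.1534, 0.1773]
tool_rot: [[-0.001, 1.0, -0.001], [1.0, 0.001, -0.002], [-0.002, -0.001, -1.0]]
contact_force: [0.3, 0.3, -1.2]
opening: 0.614
grip_force: 25.0
```

```bash
python3 mv.py ".640,-.065,.178"
```

```text
t 24.65 p [0.4663 0.1534 0.1773] open 0.614
.640,-.065,.178 [-0.2186  0.1734 -0.0005] [-0.0013  0.0017  0.0014]
```

Call:
drive_tool --plan '[[[-0.022,0.017,0,0,0,0],[-0.046,0.036,0,0,0,0],[-0.07,0.055,0,0,0,0],[-0.094,0.074,0,0,0,0],[-0.118,0.093,0,0,0,0],[-0.142,0.112,0,0,0,0],[-0.166,0.131,0,0,0,0],[-0.188,0.149,0,0,0,0],[-0.206,0.163,0,0,0,0],[-0.216,0.171,0,0,0,0],[-0.219,0.174,0,0,0,0],[-0.219,0.174,0,0,0,0]]]'

```text
time_s: 25.65
position: [0.6404, -0.0657, 0.1771]
tool_rot: [[0.001, 1.0, -0.002], [1.0, -0.001, -0.001], [-0.001, -0.002, -1.0]]
contact_force: [0.1, -0.0, -2.5]
opening: 0.611
grip_force: 25.0
```

Call:
drive_tool --plan '[[[0,0,0.02,0,0,0],[0,0,0.045,0,0,0],[0,0,0.07,0,0,0],[0,0,0.09,0,0,0],[0,0,0.1,0,0,0],[0,0,0.1,0,0,0],[0,0,0.1,0,0,0]]]'

```text
time_s: 26.23
position: [0.6404, -0.0642, 0.0786]
tool_rot: [[-0.001, 1.0, -0.001], [1.0, 0.001, -0.001], [-0.001, -0.001, -1.0]]
contact_force: [0.4, 0.5, -1.8]
opening: 0.614
grip_force: 25.0
```

```bash
python3 wr.py w6; python3 mv.py ".640,-.065,.0385"
```

```text
[[1.0, 0.0, -0.001, 0.64], [0.0, -0.97, -0.243, 0.003], [-0.001, 0.243, -0.97, 0.244], [0.0, 0.0, 0.0, 1.0]]
t 26.2833 p [ 0.6415 -0.0646  0.08  ] open 0.614
.640,-.065,.0385 [-0.0004 -0.0015  0.0415] [0.0016 0.0014 0.0005]
```

View pics/w6.png

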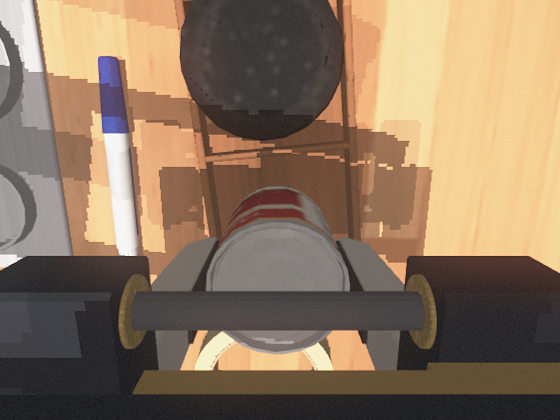

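The tin hangs upright over the rightmost bay, clear of the divider (row ~150) and the olives. Lowering.

Call:
drive_tool --plan '[[[0,0,0.012,0,0,0],[0,0,0.024,0,0,0],[0,0,0.032,0,0,0],[0,0,0.036,0,0,0],[0,0,0.038,0,0,0],[0,0,0.039,0,0,0],[0,0,0.0395,0,0,0],[0,0,0.04,0,0,0],[0,0,0.04,0,0,0],[0,0,0.04,0,0,0]]]'

```text
time_s: 27.12
position: [0.6413, -0.0651, 0.0392]
tool_rot: [[0.0, 1.0, 0.001], [1.0, -0.0, -0.001], [-0.001, 0.001, -1.0]]
contact_force: [-1.6, 0.6, 0.9]
opening: 0.611
grip_force: 25.0
```

Call:
drive_tool --plan '[[[0,0,0.0005,0,0,0],[0,0,0.0008,0,0,0],[0,0,0.0008,0,0,0]]]'

```text
time_s: 27.37
position: [0.6413, -0.0651, 0.0392]
tool_rot: [[0.0, 1.0, 0.001], [1.0, 0.0, -0.002], [-0.002, 0.001, -1.0]]
contact_force: [-5.0, -0.4, 7.3]
opening: 0.615
grip_force: 25.0
```

Call:
drive_tool --plan '[[[0,0,0,0,0,0],[0,0,0,0,0,0],[0,0,0,0,0,0],[0,0,0,0,0,0],[0,0,0,0,0,0],[0,0,0,0,0,0],[0,0,-0.02,0,0,0],[0,0,-0.05,0,0,0],[0,0,-0.085,0,0,0],[0,0,-0.12,0,0,0],[0,0,-0.155,0,0,0],[0,0,-0.19,0,0,0]]]' --grip 95

```text
time_s: 28.37
position: [0.6406, -0.0647, 0.2295]
tool_rot: [[-0.0, 1.0, 0.0], [1.0, 0.0, -0.001], [-0.001, 0.0, -1.0]]
contact_force: [0.5, -0.3, -0.3]
opening: 0.953
grip_force: 0.0
```

Call:
drive_tool --plan '[[[-0.03,-0.02,0,0,0,0],[-0.06,-0.04,0,0,0,0],[-0.09,-0.06,0,0,0,0],[-0.12,-0.08,0,0,0,0],[-0.15,-0.1,0,0,0,0],[-0.18,-0.12,0,0,0,0],[-0.2,-0.13,0,0,0,0],[-0.2,-0.13,0,0,0,0],[-0.2,-0.13,0,0,0,0],[-0.2,-0.13,0,0,0,0]]]'

```text
time_s: 29.2
position: [0.5111, -0.2643, 0.2281]
tool_rot: [[0.0, 1.0, 0.0], [1.0, -0.0, -0.001], [-0.001, 0.0, -1.0]]
contact_force: [0.5, 0.0, 0.4]
opening: 0.95
grip_force: 0.0
```

```bash
python3 - <<'E'
from cell import eyes
import cv2
a=eyes.camera("top")["color"][:,:,::-1];b=eyes.camera("scene")["color"][:,:,::-1]
cv2.imwrite("pics/end.png",cv2.hconcat([cv2.resize(a[80:290,130:390],(400,323)),cv2.resize(b[90:300,200:460],(400,323))]))
E
```

```text
(no output)
```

View pics/end.png

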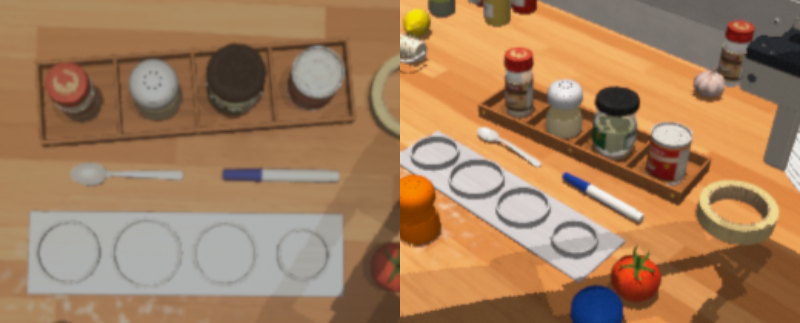

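All four stand upright in the caddy: spice (68,85), shaker (153,85), olives (237,80) and tin (316,75) from left to right, and the rings are empty.

```bash
python3 -c "
from cell import r
print(r.sign_off())"
```

```text
the job is handed in; nothing more can be done
None
```

All four seasonings stand upright and released in the caddy in reverse order (from the left: spice, shaker, olives, tin), confirmed in the last pictures; I handed the job in at about 29 s of the 122 s allowed, and no verdict was shown.

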